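# Find and tag the spin unit with the worn spindle bearing

## Robot

A 7-joint arm with a two-finger parallel gripper is mounted at the origin on the work surface. World frame = base frame: x ahead of the robot, y to its left, z up, the work surface at z = 0. Lengths are in m, angles in rad, forces in N, time in s.
With the tool pointing down it reaches from about 0.35 to 0.9 m from the base axis. Payload 8.1 kg.
Tool frame: the origin (TCP) lies midway between the tips of the shut fingers; the grasp point (between the pads) lies 19 mm behind it; z points along the fingers, y is the line along which they close (so a half turn about z gives the same grasp; the last joint's range is limited). The gripper opens to 92 mm and grips with 3 to 60 N. Pads are 19 mm wide; open, the fingers measure 130 mm over their backs; the gripper's body (75 mm by 190 mm) begins 47 mm behind the grasp point.
Start: joints at [-1.302, 0.434, 0.025, 1.573, -0.012, 1.134, -0.075], TCP at [0.227, 0.582, 0.227] pointing down, gripper open.
Joint ranges: [-2.62, 2.62], [-0.44, 2.09], [-1.27, 1.32], [0.08, 2.57], [-1.32, 4.46], [0.12, 2], [-2.74, 2.74]. Speed limits (rad/s): [2.22, 2.22, 3.01, 3.01, 3.14, 3.14, 3.14].

## Interface

Orientations are given as a rotation vector (axis times angle).
In Python, from cell import arm gives the robot as it stands.
- The arm moves only by the tool carry_out, never from a script. Its arguments are lists of equal length, an entry for each row: "claw": the finger opening in cm, from 0 to 9.18; "delta_pos": the shift along the tool's x, y, z in cm, a list of three; "angular": the turn, a rotation vector about the tool's x, y, z in rad, a list of three. In form: {"claw": [claw, ...], "delta_pos": [[dx, dy, dz], ...], "angular": [[ax, ay, az], ...]}. A call has 1 to 20 rows; each row shifts and turns the commanded pose from where the row before left it, along the tool's axes as they then stand; what a row does not reach is not made up. A row lasts 1/10 s, in which the tool goes at most 50 mm and 8.59 degrees, less where a joint would pass 70% of its speed; a pose out of reach is approached as far as the arm can. A call with a gripper value outside its range is refused whole. The fingers move at their own pace and stop on an object; "force" is the grip in N (left out, the last holds). Time passes only in rows, so rows that do not move let the fingers close. It gives the time, the measured TCP pose, the force, the opening and the grip force at its end, in the units of the state.
- arm.observe(): the state, without advancing time (a new reading comes with each control period).
- arm.get_image(name): name is "side" or "top" or "wrist"; returns a dict with "frame" (420x560x3 uint8, red, green, blue), "mtx" (3x3 intrinsics, pixels), "dist" ([k1, k2, p1, p2, k3] as OpenCV has them; the pictures are not rectified), "T" (4x4, takes a point from camera to world coordinates). Camera axes: x right, y down, z forward; pixel columns grow to the right and rows downward; lengths in m; the calibration is good to about 2 mm. A picture is of the moment at which its call begins. There is no depth.
- arm.sign_off(): hands the job in; it is judged then, once.
Trained networks look in a picture, given as the dict that the camera call returned (one of the last four; its "shot" number tells which), for a name from the list of things; names that differ only in an ending like _2 or _b are one class to them, and where a whole thing is asked for, a point or a joint stands for the part that bears it (a point fixed in the world has none). Each returns a list of dicts, best first, with "conf" (0 to 1); they miss things now and then, are a little off and sometimes report something else, mostly with a low value. They report only what shows in the picture. A call takes as long as a camera call.
- arm.look_for(label, picture): "centre" ([column, row] as shares, 0 to 1, of the picture: columns of its width, rows of its height, amid what is visible of it).
- arm.trace(label, picture): "region" (420x560 bool, what is visible of it) and "centre" ([column, row] as shares, 0 to 1, of the picture: columns of its width, rows of its height, amid what is visible of it).
- arm.place_of(label, picture): "centre" ([column, row] as shares, 0 to 1, of the picture: columns of its width, rows of its height: a listed point, or the origin of a listed thing).
The state is a dict: "clock": time; "joints": joint angles; "dq": joint speeds; "joint_efforts": joint torques, N m; "position": TCP position; "ee_rot": TCP orientation; "force": force on the tool from outside, world axes, zero at the start; "ft_torque": the same for the moment, N m; "width": opening from 0.0 (shut) to 1.0 (fully open); "gripper_force": force on a finger pad.
Only numpy, scipy, OpenCV 4.12 (cv2) and the standard library are available. Lean on these libraries where they do the work, as an engineer would, in place of code of your own. Each camera call takes 0.05 s, during which the arm holds its last target. There are 200 camera calls.

## Task

One of the three white spin units has a worn bearing: rock the spindles from side to side, gently nudging them with the shut fingers (never gripping them and never with more than 20 N), to feel which one has play. Press that one with some 5 to 10 N for half a second against its stop on the yellow side, then against its stop on the blue side, and leave it leaning to blue. Then put the red collar over that spindle, down flat on its green disc, let go, and leave the white collar and the glassware and other things on the bench where they are.

Things in the scene. Friction and masses are not known exactly. Their poses are not given: they have to be found in the camera images.
- stand_a: left spin unit (seen from the robot): white housing 92 x 92 mm, top face 55 mm above the bench, fixed to the bench. Origin: centre of its underside, on the bench; z up; its +y side carries a yellow bar on the top face, its -y side a blue bar. All three units look alike.
- head_a (a joint): sideways lean of the left spindle, rad: 0 upright, positive to yellow, negative to blue (noisy). Stiff (about 1.3 N at 70 mm above its axis), stays where left. A good bearing gives about 0.014 rad (up to 0.055 under 20 N); the worn one about 0.115 rad each way to a springy stop (about 6 N per mm). All start near upright; only pushing tells.
- seat_a (a point): centre of the top face of the left unit's green disc (64 mm across, 10 mm thick), 85 mm above the bench and 50 mm above the rocking axis, where the collar comes to rest; z along the spindle
- tip_a (a point): centre of the top end of the left spindle, a bare upright steel rod 16 mm in diameter that stands 55 mm above the green disc (top 140 mm above the bench); z along the spindle
- stand_b: middle spin unit (seen from the robot): white housing 92 x 92 mm, top face 55 mm above the bench, fixed to the bench. Origin: centre of its underside, on the bench; z up; its +y side carries a yellow bar on the top face, its -y side a blue bar. All three units look alike.
- head_b (a joint): sideways lean of the middle spindle, rad: 0 upright, positive to yellow, negative to blue (noisy). Stiff (about 1.3 N at 70 mm above its axis), stays where left. A good bearing gives about 0.014 rad (up to 0.055 under 20 N); the worn one about 0.115 rad each way to a springy stop (about 6 N per mm). All start near upright; only pushing tells.
- seat_b (a point): centre of the top face of the middle unit's green disc (64 mm across, 10 mm thick), 85 mm above the bench and 50 mm above the rocking axis, where the collar comes to rest; z along the spindle
- tip_b (a point): centre of the top end of the middle spindle, a bare upright steel rod 16 mm in diameter that stands 55 mm above the green disc (top 140 mm above the bench); z along the spindle
- stand_c: right spin unit (seen from the robot): white housing 92 x 92 mm, top face 55 mm above the bench, fixed to the bench. Origin: centre of its underside, on the bench; z up; its +y side carries a yellow bar on the top face, its -y side a blue bar. All three units look alike.
- head_c (a joint): sideways lean of the right spindle, rad: 0 upright, positive to yellow, negative to blue (noisy). Stiff (about 1.3 N at 70 mm above its axis), stays where left. A good bearing gives about 0.014 rad (up to 0.055 under 20 N); the worn one about 0.115 rad each way to a springy stop (about 6 N per mm). All start near upright; only pushing tells.
- seat_c (a point): centre of the top face of the right unit's green disc (64 mm across, 10 mm thick), 85 mm above the bench and 50 mm above the rocking axis, where the collar comes to rest; z along the spindle
- tip_c (a point): centre of the top end of the right spindle, a bare upright steel rod 16 mm in diameter that stands 55 mm above the green disc (top 140 mm above the bench); z along the spindle
- tag: red plastic tag collar lying flat on the bench: ring 46 mm outside, 28 mm hole, 14 mm high, about 50 g; origin: centre of its underside, z up
- spacer: white collar of the same size as the red one, to be left alone; origin: centre of its underside
- amber_small: small amber bottle, 44 mm across, 85 mm high; origin: centre of its underside
- amber_tall: amber bottle with red cap, 60 mm across, 130 mm high; origin: centre of its underside
- beaker: glass beaker, 68 mm across, 80 mm high; origin: centre of its underside
- dish: white porcelain dish, 90 mm across, 18 mm high; origin: centre of its underside
- tube_rack: blue test tube rack, 60 x 130 mm, 50 mm high; origin: centre of its underside
- jar: white jar, 60 mm across, 70 mm high; origin: centre of its underside

How it is judged:
By the outcome, as a careful person would: the job done as asked, in the order asked, and still so for the second after the job is handed in, with the robot touching nothing.
It also fails if it takes over 72 s, if anything falls off the work surface, if the arm or the gripper's body presses on something with over 40 N, if the wrist force passes 120 N, or if a joint passes its speed limit or range.

## Working session

There is one attempt and no reset: what is moved stays moved. The work goes in short steps, Python scripts to look and compute and a tool call to move; the robot and the scene stay as the last step left them, time stands still between calls to the robot, and variables do not carry over. Pictures are saved under pics/ and viewed, at most 10 in all, crops included, and the job is handed in when it is done.

Besides the shell and the picture viewer there is one more tool, called after "Call:" as name(argument=value, ...), one argument or row to a line, values as JSON. carry_out: Moves the arm, as the interface text tells. Its arguments: {"type":"object","properties":{"claw":{"type":"array","items":{"type":"number"}},"delta_pos":{"type":"array","items":{"type":"array","items":{"type":"number"}}},"angular":{"type":"array","items":{"type":"array","items":{"type":"number"}}},"force":{"type":"number"}},"required":["claw","delta_pos","angular"]}

```bash
mkdir -p pics; cat > h.py <<'E'
import numpy as np, cv2
from cell import arm
def ray(p,c):
    uv=np.array([[[c[0]*560,c[1]*420]]],float)
    n=cv2.undistortPoints(uv,p["mtx"],np.array(p["dist"]))[0,0]
    T=np.array(p["T"]); d=T[:3,:3]@np.array([n[0],n[1],1]); return T[:3,3],d
def atz(p,c,z):
    o,d=ray(p,c); return (o+d*(z-o[2])/d[2])
def proj(p,X):
    T=np.linalg.inv(np.array(p["T"])); r=cv2.Rodrigues(T[:3,:3])[0]
    return cv2.projectPoints(np.array(X,float).reshape(-1,3),r,T[:3,3],p["mtx"],np.array(p["dist"]))[0][:,0]
def save(p,n): cv2.imwrite("pics/"+n,p["frame"][:,:,::-1])
E
python3 - <<'E'
from h import *
np.set_printoptions(precision=4,suppress=True)
Z=dict(tip_a=.14,seat_a=.085,stand_a=0,tag=0,spacer=0,amber_small=0,amber_tall=0,beaker=0,dish=0,tube_rack=0,jar=0)
ims=[]
for n in("top","side"):
    p=arm.get_image(n); save(p,n+"0.png"); ims.append(p["frame"]); print(n,np.array(p["T"])[:3,3])
    for k,z in Z.items():
        for r in arm.place_of(k,p)[:4]: print(k,round(r["conf"],2),np.array(r["centre"])*[560,420],atz(p,r["centre"],z))
print(arm.observe())
cv2.imwrite("pics/both.png",cv2.resize(np.vstack(ims),(800,1200))[:,:,::-1])
E
```

```text
top [0.4913 0.0162 1.4349]
tip_a 0.8 [194.32 218.82] [0.5833 0.2286 0.14  ]
tip_a 0.72 [394.408 208.404] [ 0.6022 -0.2701  0.14  ]
tip_a 0.66 [283.192 189.504] [0.6537 0.0062 0.14  ]
seat_a 0.87 [392.672 210.21 ] [ 0.6023 -0.2776  0.085 ]
seat_a 0.73 [190.68  217.602] [0.5905 0.247  0.085 ]
seat_a 0.68 [281.904 187.698] [0.6654 0.0091 0.085 ]
stand_a 0.94 [199.024 221.298] [0.5862 0.2386 0.    ]
stand_a 0.89 [284.984 191.604] [0.6653 0.0002 0.    ]
stand_a 0.85 [384.72 212.31] [ 0.6038 -0.2741  0.    ]
tag 0.69 [333.816 256.284] [ 0.4848 -0.131   0.    ]
tag 0.43 [261.912 155.694] [0.7671 0.0631 0.    ]
spacer 0.6 [238.616 263.004] [0.4702 0.1303 0.    ]
amber_small 0.6 [263.2   154.182] [0.7713 0.0595 0.    ]
amber_tall 0.62 [339.416 156.114] [ 0.7627 -0.153   0.    ]
amber_tall 0.24 [393.12  206.808] [ 0.6187 -0.2976  0.    ]
beaker 0.59 [331.8   258.216] [ 0.4796 -0.1253  0.    ]
beaker 0.56 [136.08  276.906] [0.4371 0.4092 0.    ]
dish 0.86 [429.072 269.304] [ 0.4463 -0.3891  0.    ]
tube_rack 0.67 [210.112 161.994] [0.7513 0.2075 0.    ]
tube_rack 0.51 [197.904 222.18 ] [0.5838 
[... 1333 characters left out ...]
 ] [0.7736 0.0758 0.    ]
tube_rack 0.51 [367.192 250.488] [ 0.7542 -0.1608  0.    ]
jar 0.98 [399.504 289.59 ] [ 0.7353 -0.285   0.    ]
jar 0.21 [356.496 296.31 ] [ 0.6452 -0.237   0.    ]
{'clock': 1.2, 'joints': array([-1.3016,  0.4345,  0.025 ,  1.5732, -0.0116,  1.134 , -0.0751]), 'dq': array([ 0.0005, -0.0011, -0.0015, -0.0004,  0.0003, -0.0006,  0.0011]), 'joint_efforts': array([ -0.0001, -66.7671,   0.9834, -31.4823,  -0.0608,   0.032 ,
         0.    ]), 'position': array([0.2271, 0.5823, 0.2267]), 'ee_rot': array([0.5808, 3.0874, 0.0001]), 'force': array([ 0.4052, -0.7123, -0.1651]), 'ft_torque': array([ 0.018 ,  0.0041, -0.0335]), 'gripper_force': 0.0, 'width': 1.000783080141423}
```

View pics/top0.png

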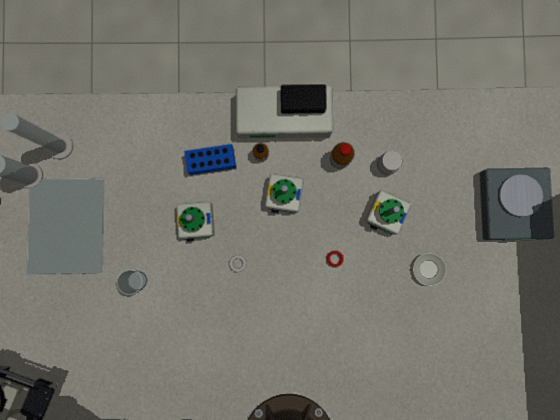

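View pics/side0.png

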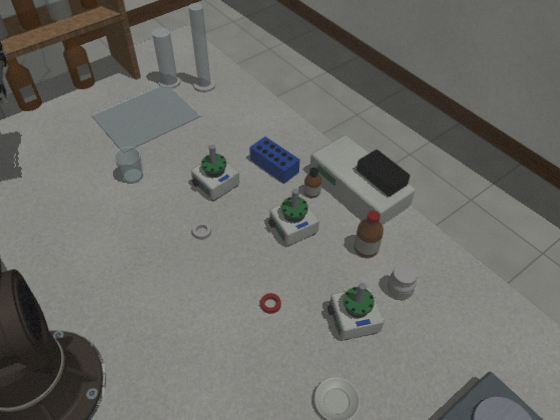

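The top picture shows the three units at about (194,220), (284,193) and (389,212), each turned differently. The red collar is at (335,258) and the white one at (237,263). The side picture agrees. Next I measure the yaws from the bars.

```bash
python3 - <<'E'
from h import *
np.set_printoptions(precision=4,suppress=True)
C=dict(a=(.586,.239),b=(.667,.005),c=(.602,-.274))
tips={k:[] for k in C}
P=[arm.get_image("top"),arm.get_image("side")]
for p in P:
    hsv=cv2.cvtColor(p["frame"],cv2.COLOR_RGB2HSV)
    H,S,V=[hsv[...,i].astype(int) for i in range(3)]
    m={'blue':(abs(H-112)<14)&(S>120)&(V>60),'yel':(abs(H-25)<9)&(S>110)&(V>90),'red':((H<6)|(H>174))&(S>140)&(V>80)}
    for k,(x,y) in C.items():
        u=proj(p,[x,y,.055])[0]; pts={}
        for c in('blue','yel'):
            vv,uu=np.nonzero(m[c]); s=np.hypot(uu-u[0],vv-u[1])<32
            if s.sum()>2: pts[c]=atz(p,(np.mean(uu[s]+.5)/560,np.mean(vv[s]+.5)/420),.057)[:2]; print(k,c,s.sum(),pts[c])
        if len(pts)==2:
            d=pts['yel']-pts['blue']; print(k,'mid',(pts['yel']+pts['blue'])/2,'len',np.hypot(*d),'yaw',np.degrees(np.arctan2(-d[0],d[1])))
    u=proj(p,[.483,-.135,.01])[0]; vv,uu=np.nonzero(m['red']); s=np.hypot(uu-u[0],vv-u[1])<20
    print('red',s.sum(),atz(p,((uu[s].min()+uu[s].max()+1)/2/560,(vv[s].min()+vv[s].max()+1)/2/420),.010))
    for r in arm.place_of('tip_a',p):
        if r['conf']>.5: 
            X=atz(p,r['centre'],.14); k=min(C,key=lambda k:np.hypot(*(X[:2]-C[k]))); print('tip',k,r['conf'],X)
big=[]
for k,(x,y) in C.items():
    u=proj(P[0],[x,y,.07])[0].astype(int); v=proj(P[1],[x,y,.07])[0].astype(int)
    big.append(np.vstack([cv2.resize(P[i]["frame"][w[1]-33:w[1]+33,w[0]-30:w[0]+30],(264,290),interpolation=cv2.INTER_CUBIC) for i,w in((0,u),(1,v))]))
cv2.imwrite("pics/units.png",np.hstack(big)[:,:,::-1])
E
```

```text
a blue 33 [0.5902 0.2048]
a yel 24 [0.5869 0.284 ]
a mid [0.5886 0.2444] len 0.07930658417654489 yaw 2.4009801773175568
b blue 35 [ 0.6502 -0.0344]
b yel 27 [0.6643 0.0416]
b mid [0.6572 0.0036] len 0.07727778501738079 yaw -10.517390254393675
c blue 28 [ 0.5821 -0.3099]
c yel 35 [ 0.6179 -0.2407]
c mid [ 0.6    -0.2753] len 0.07791813438844239 yaw -27.34513861790564
red 113 [ 0.4774 -0.133   0.01  ]
tip c 0.92 [ 0.6081 -0.2789  0.14  ]
tip b 0.71 [0.665  0.0006 0.14  ]
tip a 0.69 [0.5957 0.2336 0.14  ]
a blue 26 [0.5894 0.2027]
b blue 32 [ 0.6499 -0.0366]
c blue 59 [ 0.5834 -0.3112]
red 135 [ 0.4781 -0.1338  0.01  ]
tip c 0.84 [ 0.6058 -0.2738  0.14  ]
tip b 0.71 [ 0.6591 -0.0028  0.14  ]
tip a 0.68 [0.5831 0.2416 0.14  ]
```

View pics/units.png

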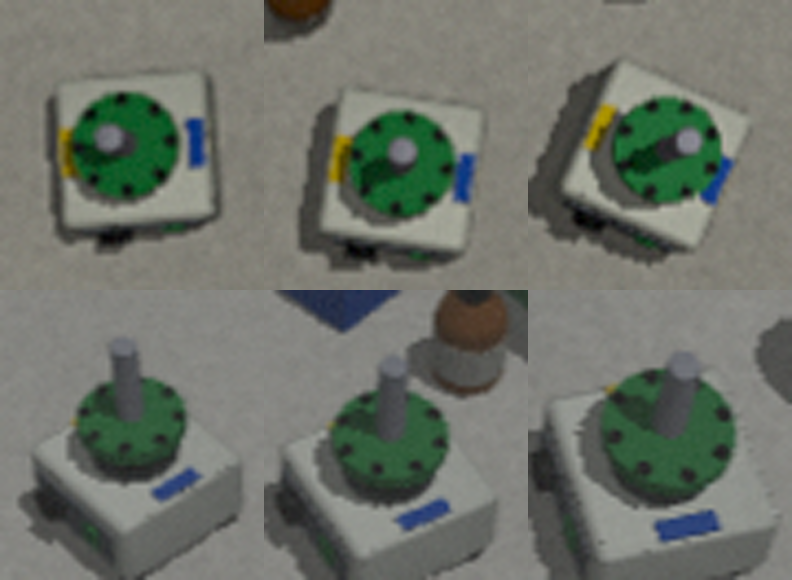

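The crops confirm the yaws: the yellow bars are on the left and the blue on the right, with a at about +2°, b at −10° and c at −27°. All spindles look about upright. Next I set up the planning helper.

```bash
cat >> h.py <<'E'
from scipy.spatial.transform import Rotation as R
U=dict(a=(np.array([.588,.2425]),np.radians(2.4)),b=(np.array([.659,.002]),np.radians(-10.5)),c=(np.array([.600,-.274]),np.radians(-27.5)))
def st():
    s=arm.observe(); return s,np.array(s["position"]),R.from_rotvec(s["ee_rot"])
def loc(k,s):
    "point in unit frame: x,y"
    c,t=U[k]; return c+np.array([np.cos(t)*s[0]-np.sin(t)*s[1],np.sin(t)*s[0]+np.cos(t)*s[1]])
def target_rot(yaw):
    "tool down, tool x at heading yaw"
    x=np.array([np.cos(yaw),np.sin(yaw),0]); z=np.array([0,0,-1.]); return R.from_matrix(np.c_[x,np.cross(z,x),z])
def plan(xyz,yaw=None):
    s,p,r=st(); d=r.inv().apply(np.array(xyz)-p)*100
    print("clock",s["clock"],"pos",p.round(4),"F",np.round(s["force"],2),"delta cm (tool)",d.round(2))
    if yaw is not None:
        c=[(r.inv()*target_rot(yaw+k*np.pi)).as_rotvec() for k in(0,1)]; print("turn opts",[v.round(3) for v in c],"j7",s["joints"][6])
E
python3 - <<'E'
from h import *
s,p,r=st(); print(r.as_matrix().round(3))
c,t=U['a']; q=loc('a',(0,.032)); print(q)
plan([*q,.20],t+np.pi/2); plan([*q,.108])
E
```

```text
[[-0.932  0.363 -0.   ]
 [ 0.363  0.932 -0.   ]
 [ 0.    -0.    -1.   ]]
[0.58665998 0.27447193]
clock 1.4 pos [0.2271 0.5823 0.2267] F [ 0.67 -0.12 -0.45] delta cm (tool) [-44.69 -15.61   2.67]
turn opts [array([-0.   ,  0.   ,  1.157]), array([-0.   , -0.   , -1.985])] j7 -0.0751094532256697
clock 1.4 pos [0.2271 0.5823 0.2267] F [ 0.67 -0.12 -0.45] delta cm (tool) [-44.69 -15.61  11.87]
```

Call:
carry_out(
  claw=[0, 0, 0, 0, 0, 0, 0, 0, 0, 0, 0, 0, 0, 0, 0, 0, 0, 0],
  delta_pos=[
    [-3.43, -1.2, 0.2],
    [-3.43, -1.2, 0.2],
    [-3.43, -1.2, 0.2],
    [-3.43, -1.2, 0.2],
    [-3.43, -1.2, 0.2],
    [-3.43, -1.2, 0.2],
    [-3.43, -1.2, 0.2],
    [-3.43, -1.2, 0.2],
    [-3.43, -1.2, 0.2],
    [-3.43, -1.2, 0.2],
    [-3.43, -1.2, 0.2],
    [-3.43, -1.2, 0.2],
    [-3.43, -1.2, 0.2],
    [0, 0, 0],
    [0, 0, 0],
    [0, 0, 0],
    [0, 0, 0],
    [0, 0, 0],
  ],
  angular=[
    [0, 0, 0],
    [0, 0, 0],
    [0, 0, 0],
    [0, 0, 0],
    [0, 0, 0],
    [0, 0, 0],
    [0, 0, 0],
    [0, 0, 0],
    [0, 0, 0],
    [0, 0, 0],
    [0, 0, 0],
    [0, 0, 0],
    [0, 0, 0],
    [0, 0, 0.145],
    [0, 0, 0.145],
    [0, 0, 0.145],
    [0, 0, 0.145],
    [0, 0, 0.145],
  ],
  force=20,
)

```text
clock: 3.2
position: [0.5858, 0.275, 0.2007]
ee_rot: [-1.646, -2.676, -0.0]
force: [-0.2, -0.2, -0.4]
width: 0.003
gripper_force: 0.0
```

```bash
python3 - <<'E'
from h import *
np.set_printoptions(precision=4,suppress=True)
c,t=U['a']; q=loc('a',(0,.032)); plan([*q,.108],t+np.pi/2); print(arm.observe()['joints'],arm.observe()['width'])
E
```

```text
clock 3.2 pos [0.5858 0.275  0.2007] F [-0.25 -0.22 -0.44] delta cm (tool) [-0.09  0.05  9.27]
turn opts [array([-0.   , -0.   ,  0.426]), array([ 0.   , -0.   , -2.715])] j7 0.09443646229441091
[-0.7295  0.4992  0.3162  1.5666 -0.1677  1.1026  0.0944] 0.0032360287696218456
```

Call:
carry_out(
  claw=[0, 0, 0, 0, 0, 0, 0, 0, 0],
  delta_pos=[
    [0, 0, 0],
    [0, 0, 0],
    [0, 0, 0],
    [0, 0, 3.1],
    [0, 0, 3.1],
    [0, 0, 3.1],
    [-0.4, 0, 0],
    [-0.4, 0, 0],
    [0, 0, 0],
  ],
  angular=[
    [0, 0, 0.142],
    [0, 0, 0.142],
    [0, 0, 0.142],
    [0, 0, 0],
    [0, 0, 0],
    [0, 0, 0],
    [0, 0, 0],
    [0, 0, 0],
    [0, 0, 0],
  ],
)

```text
clock: 4.1
position: [0.5876, 0.2661, 0.1097]
ee_rot: [2.168, 2.272, 0.003]
force: [0.0, -0.0, 0.2]
width: 0.004
gripper_force: 0.0
```

```bash
cat >> h.py <<'E'
def rel(k):
    s,p,r=st(); c,t=U[k]; d=p[:2]-c; e=np.array([-np.sin(t),np.cos(t)]); f=np.array([np.cos(t),np.sin(t)])
    print("clock",s["clock"],"unit xy mm",(1000*np.array([d@f,d@e])).round(2),"z",p[2].round(4),"F xyz",np.round(s["force"],2),"Fy_unit",round(float(np.array(s["force"])[:2]@e),2),"tool x",r.as_matrix()[:,0].round(3))
E
python3 -c "
from h import *
rel('a')
p=arm.get_image('wrist'); save(p,'w1.png'); print(p['T'].round(3))"
```

```text
clock 4.1 unit xy mm [ 0.62 23.57] z 0.1097 F xyz [ 0.05 -0.02  0.19] Fy_unit -0.02 tool x [-0.047  0.999  0.001]
[[ 0.999  0.042  0.017  0.583]
 [ 0.045 -0.954 -0.296  0.346]
 [ 0.004  0.297 -0.955  0.267]
 [ 0.     0.     0.     1.   ]]
```

View pics/w1.png

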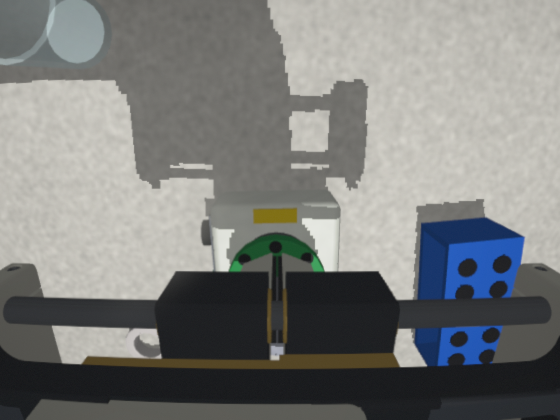

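The wrist picture shows the fingers at (277,310), in line with the yellow bar at (275,215) and the rod behind them at (277,350). Next I creep in.

Call:
carry_out(
  claw=[0, 0, 0, 0],
  delta_pos=[
    [-0.25, 0, 0],
    [-0.25, 0, 0],
    [-0.1, 0, 0],
    [0, 0, 0],
  ],
  angular=[
    [0, 0, 0],
    [0, 0, 0],
    [0, 0, 0],
    [0, 0, 0],
  ],
)

```text
clock: 4.55
position: [0.5868, 0.261, 0.1082]
ee_rot: [2.168, 2.274, 0.001]
force: [1.2, 0.2, 0.7]
width: 0.004
gripper_force: 0.2
```

Call:
carry_out(
  claw=[0, 0, 0],
  delta_pos=[
    [-0.1, 0, 0],
    [-0.1, 0, 0],
    [0, 0, 0],
  ],
  angular=[
    [0, 0, 0],
    [0, 0, 0],
    [0, 0, 0],
  ],
)

```text
clock: 4.85
position: [0.5867, 0.2595, 0.108]
ee_rot: [-2.167, -2.274, -0.001]
force: [-0.4, 3.2, 1.6]
width: 0.005
gripper_force: 1.3
```

Call:
carry_out(
  claw=[0, 0, 0],
  delta_pos=[
    [-0.1, 0, 0],
    [-0.1, 0, 0],
    [0, 0, 0],
  ],
  angular=[
    [0, 0, 0],
    [0, 0, 0],
    [0, 0, 0],
  ],
)

```text
clock: 5.15
position: [0.5868, 0.2585, 0.1081]
ee_rot: [-2.166, -2.275, -0.003]
force: [0.4, 6.2, 1.5]
width: 0.006
gripper_force: 3.0
```

Unit a is stiff: 6 N after about 2 mm. I move on to b.

```bash
python3 - <<'E'
from h import *
rel('a')
s,p,r=st(); c,t=U['b']; q=loc('b',(0,.027))
start=p+np.array([0,.01,.06]); print('after retreat delta', (r.inv().apply(np.array([*q,.168])-start)*100).round(2)); plan([*q,.168],t+np.pi/2)
E
```

```text
clock 5.15 unit xy mm [-0.55 16.03] z 0.1081 F xyz [0.44 6.17 1.49] Fy_unit 6.15 tool x [-0.049  0.999  0.002]
after retreat delta [-24.34   6.53  -0.04]
clock 5.15 pos [0.5868 0.2585 0.1081] F [0.44 6.17 1.49] delta cm (tool) [-23.33   6.58  -6.03]
turn opts [array([ 0.001, -0.002,  0.232]), array([ 3.000e-03,  1.000e-03, -2.909e+00])] j7 -0.21140997632847894
```

Call:
carry_out(
  claw=[0, 0, 0, 0, 0, 0, 0, 0, 0, 0, 0, 0, 0, 0, 0],
  delta_pos=[
    [0.5, 0, 0],
    [0.5, 0, 0],
    [0, 0, -3],
    [0, 0, -3],
    [-3.5, 0.93, 0],
    [-3.5, 0.93, 0],
    [-3.5, 0.93, 0],
    [-3.5, 0.93, 0],
    [-3.5, 0.93, 0],
    [-3.5, 0.93, 0],
    [-3.5, 0.93, 0],
    [0, 0, 0],
    [0, 0, 0],
    [0, 0, 3],
    [0, 0, 3],
  ],
  angular=[
    [0, 0, 0],
    [0, 0, 0],
    [0, 0, 0],
    [0, 0, 0],
    [0, 0, 0],
    [0, 0, 0],
    [0, 0, 0],
    [0, 0, 0],
    [0, 0, 0],
    [0, 0, 0],
    [0, 0, 0],
    [0, 0, 0.116],
    [0, 0, 0.116],
    [0, 0, 0],
    [0, 0, 0],
  ],
)

```text
clock: 6.65
position: [0.6633, 0.0251, 0.1074]
ee_rot: [2.416, 2.006, 0.001]
force: [1.1, 0.3, -0.3]
width: 0.003
gripper_force: 0.0
```

Call:
carry_out(
  claw=[0],
  delta_pos=[
    [0, 0, 0],
  ],
  angular=[
    [0, 0, 0],
  ],
)

```text
clock: 6.75
position: [0.6597, 0.0254, 0.1035]
ee_rot: [-2.413, -2.005, 0.011]
force: [0.2, -0.3, -0.1]
width: 0.001
gripper_force: 0.0
```

```bash
python3 -c "
from h import *
rel('b')"
```

```text
clock 6.75 unit xy mm [-3.6  23.11] z 0.1035 F xyz [ 0.2  -0.35 -0.07] Fy_unit -0.3 tool x [ 0.183  0.983 -0.003]
```

Call:
carry_out(
  claw=[0, 0, 0, 0],
  delta_pos=[
    [0, 0, 0],
    [-0.2, 0, 0],
    [-0.2, 0, 0],
    [0, 0, 0],
  ],
  angular=[
    [0, 0, 0],
    [0, 0, 0],
    [0, 0, 0],
    [0, 0, 0],
  ],
)

```text
clock: 7.15
position: [0.6629, 0.021, 0.1091]
ee_rot: [2.416, 2.006, 0.003]
force: [0.8, -0.0, 0.9]
width: 0.004
gripper_force: 0.0
```

```bash
python3 -c "
from h import *
rel('b')"
```

```text
clock 7.15 unit xy mm [ 0.39 19.35] z 0.1091 F xyz [ 0.84 -0.02  0.91] Fy_unit 0.13 tool x [0.184 0.983 0.001]
```

Call:
carry_out(
  claw=[0, 0, 0],
  delta_pos=[
    [-0.15, 0, 0],
    [-0.15, 0, 0],
    [0, 0, 0],
  ],
  angular=[
    [0, 0, 0],
    [0, 0, 0],
    [0, 0, 0],
  ],
)

```text
clock: 7.45
position: [0.6619, 0.0188, 0.1081]
ee_rot: [-2.416, -2.008, -0.001]
force: [0.3, 1.8, 1.1]
width: 0.005
gripper_force: 0.9
```

Call:
carry_out(
  claw=[0, 0, 0],
  delta_pos=[
    [-0.1, 0, 0],
    [-0.1, 0, 0],
    [0, 0, 0],
  ],
  angular=[
    [0, 0, 0],
    [0, 0, 0],
    [0, 0, 0],
  ],
)

```text
clock: 7.75
position: [0.6617, 0.0179, 0.108]
ee_rot: [-2.415, -2.009, -0.003]
force: [0.3, 5.1, 3.1]
width: 0.007
gripper_force: 2.7
```

b is stiff as well. I go to c from its blue side.

```bash
python3 - <<'E'
from h import *
rel('b')
s,p,r=st(); c,t=U['c']; q=loc('c',(0,-.029)); m=r.as_matrix()
start=p+m[:,0]*.01; start[2]=.168; print('after retreat delta', (r.inv().apply(np.array([*q,.168])-start)*100).round(2)); plan([*q,.168],t+np.pi/2)
E
```

```text
clock 7.75 unit xy mm [-0.22 16.09] z 0.108 F xyz [0.26 5.08 3.08] Fy_unit 5.04 tool x [0.182 0.983 0.002]
after retreat delta [-33.59  -1.6   -0.06]
clock 7.75 pos [0.6617 0.0179 0.108 ] F [0.26 5.08 3.08] delta cm (tool) [-32.58  -1.6   -6.06]
turn opts [array([ 0.   , -0.002,  0.297]), array([ 0.003,  0.   , -2.845])] j7 -0.007296075615329563
```

Call:
carry_out(
  claw=[0, 0, 0, 0, 0, 0, 0, 0, 0, 0, 0, 0, 0, 0, 0, 0, 0, 0, 0],
  delta_pos=[
    [0.5, 0, 0],
    [0.5, 0, 0],
    [0, 0, -3],
    [0, 0, -3],
    [-3.72, -0.18, 0],
    [-3.72, -0.18, 0],
    [-3.72, -0.18, 0],
    [-3.72, -0.18, 0],
    [-3.72, -0.18, 0],
    [-3.72, -0.18, 0],
    [-3.72, -0.18, 0],
    [-3.72, -0.18, 0],
    [-3.72, -0.18, 0],
    [0, 0, 0],
    [0, 0, 0],
    [0, 0, 0],
    [0, 0, 3],
    [0, 0, 3],
    [0, 0, 0],
  ],
  angular=[
    [0, 0, 0],
    [0, 0, 0],
    [0, 0, 0],
    [0, 0, 0],
    [0, 0, 0],
    [0, 0, 0],
    [0, 0, 0],
    [0, 0, 0],
    [0, 0, 0],
    [0, 0, 0],
    [0, 0, 0],
    [0, 0, 0],
    [0, 0, 0],
    [0, 0, 0.099],
    [0, 0, 0.099],
    [0, 0, 0.099],
    [0, 0, 0],
    [0, 0, 0],
    [0, 0, 0],
  ],
)

```text
clock: 9.65
position: [0.5833, -0.2982, 0.1037]
ee_rot: [-2.682, -1.625, 0.007]
force: [-0.0, 0.3, -0.1]
width: 0.007
gripper_force: 0.0
```

```bash
python3 -c "
from h import *
rel('c')"
```

```text
clock 9.65 unit xy mm [ -3.6  -29.19] z 0.1037 F xyz [-0.02  0.26 -0.13] Fy_unit 0.22 tool x [ 0.463  0.886 -0.001]
```

Approach toward yellow (+x of the tool).

Call:
carry_out(
  claw=[0, 0, 0, 0, 0],
  delta_pos=[
    [0, 0, 0],
    [0.3, 0, 0],
    [0.3, 0, 0],
    [0.2, 0, 0],
    [0, 0, 0],
  ],
  angular=[
    [0, 0, 0],
    [0, 0, 0],
    [0, 0, 0],
    [0, 0, 0],
    [0, 0, 0],
  ],
)

```text
clock: 10.15
position: [0.5903, -0.2922, 0.1084]
ee_rot: [2.685, 1.629, 0.002]
force: [-0.9, 0.2, 0.4]
width: 0.001
gripper_force: 0.0
```

Call:
carry_out(
  claw=[0, 0, 0, 0],
  delta_pos=[
    [0.15, 0, 0],
    [0.15, 0, 0],
    [0.1, 0, 0],
    [0, 0, 0],
  ],
  angular=[
    [0, 0, 0],
    [0, 0, 0],
    [0, 0, 0],
    [0, 0, 0],
  ],
)

```text
clock: 10.55
position: [0.5915, -0.2894, 0.1078]
ee_rot: [2.687, 1.628, -0.0]
force: [0.5, -0.3, 0.2]
width: 0.005
gripper_force: 0.4
```

Call:
carry_out(
  claw=[0, 0, 0],
  delta_pos=[
    [0.1, 0, 0],
    [0.1, 0, 0],
    [0, 0, 0],
  ],
  angular=[
    [0, 0, 0],
    [0, 0, 0],
    [0, 0, 0],
  ],
)

```text
clock: 10.85
position: [0.5925, -0.2873, 0.1077]
ee_rot: [-2.687, -1.628, -0.0]
force: [0.2, -2.3, 0.9]
width: 0.005
gripper_force: 0.5
```

```bash
python3 -c "
from h import *
rel('c')"
```

```text
clock 10.85 unit xy mm [ -0.49 -15.22] z 0.1077 F xyz [ 0.18 -2.27  0.87] Fy_unit -1.93 tool x [0.463 0.887 0.   ]
```

Call:
carry_out(
  claw=[0, 0, 0],
  delta_pos=[
    [0.1, 0, 0],
    [0.1, 0, 0],
    [0, 0, 0],
  ],
  angular=[
    [0, 0, 0],
    [0, 0, 0],
    [0, 0, 0],
  ],
)

```text
clock: 11.15
position: [0.5935, -0.2854, 0.1077]
ee_rot: [-2.686, -1.629, -0.0]
force: [-0.2, -1.0, -0.3]
width: 0.005
gripper_force: 0.4
```

Call:
carry_out(
  claw=[0, 0, 0],
  delta_pos=[
    [0.1, 0, 0],
    [0.1, 0, 0],
    [0, 0, 0],
  ],
  angular=[
    [0, 0, 0],
    [0, 0, 0],
    [0, 0, 0],
  ],
)

```text
clock: 11.45
position: [0.5943, -0.2836, 0.1077]
ee_rot: [-2.686, -1.628, -0.0]
force: [0.6, -0.7, 0.0]
width: 0.005
gripper_force: 0.4
```

```bash
python3 -c "
from h import *
rel('c')"
```

```text
clock 11.45 unit xy mm [ -0.58 -11.13] z 0.1077 F xyz [ 0.57 -0.68  0.03] Fy_unit -0.34 tool x [0.463 0.887 0.   ]
```

c has the play. I keep going to its yellow stop.

Call:
carry_out(
  claw=[0, 0, 0],
  delta_pos=[
    [0.1, 0, 0],
    [0.1, 0, 0],
    [0, 0, 0],
  ],
  angular=[
    [0, 0, 0],
    [0, 0, 0],
    [0, 0, 0],
  ],
)

```text
clock: 11.75
position: [0.5951, -0.2823, 0.1077]
ee_rot: [2.687, 1.628, -0.001]
force: [-0.9, -1.4, 0.2]
width: 0.006
gripper_force: 0.9
```

Call:
carry_out(
  claw=[0, 0, 0],
  delta_pos=[
    [0.1, 0, 0],
    [0.1, 0, 0],
    [0, 0, 0],
  ],
  angular=[
    [0, 0, 0],
    [0, 0, 0],
    [0, 0, 0],
  ],
)

```text
clock: 12.05
position: [0.5955, -0.2813, 0.1077]
ee_rot: [2.687, 1.627, -0.002]
force: [-2.1, -3.9, 1.1]
width: 0.002
gripper_force: 2.5
```

```bash
python3 -c "
from h import *
rel('c')"
```

```text
clock 12.05 unit xy mm [-0.59 -8.57] z 0.1077 F xyz [-2.06 -3.9   1.06] Fy_unit -4.41 tool x [ 0.464  0.886 -0.001]
```

Call:
carry_out(
  claw=[0, 0, 0, 0, 0],
  delta_pos=[
    [0.1, 0, 0],
    [0.1, 0, 0],
    [0, 0, 0],
    [0, 0, 0],
    [0, 0, 0],
  ],
  angular=[
    [0, 0, 0],
    [0, 0, 0],
    [0, 0, 0],
    [0, 0, 0],
    [0, 0, 0],
  ],
)

```text
clock: 12.55
position: [0.5958, -0.2807, 0.1078]
ee_rot: [2.687, 1.625, -0.003]
force: [-3.8, -6.4, 1.1]
width: 0.002
gripper_force: 3.9
```

Call:
carry_out(
  claw=[0, 0, 0, 0, 0],
  delta_pos=[
    [0, 0, 0],
    [0, 0, 0],
    [0, 0, 0],
    [0, 0, 0],
    [0, 0, 0],
  ],
  angular=[
    [0, 0, 0],
    [0, 0, 0],
    [0, 0, 0],
    [0, 0, 0],
    [0, 0, 0],
  ],
)

```text
clock: 13.05
position: [0.5958, -0.2807, 0.1077]
ee_rot: [2.687, 1.625, -0.004]
force: [-4.4, -6.4, 1.1]
width: 0.0
gripper_force: 3.9
```

```bash
python3 -c "
from h import *
rel('c')"
```

```text
clock 13.05 unit xy mm [-0.63 -7.88] z 0.1077 F xyz [-4.44 -6.36  1.06] Fy_unit -7.69 tool x [ 0.464  0.886 -0.003]
```

Call:
carry_out(
  claw=[0, 0, 0, 0, 0, 0, 0, 0, 0, 0],
  delta_pos=[
    [-0.5, 0, 0],
    [-0.5, 0, 0],
    [0, 0, -3],
    [0, 0, -3],
    [2.9, 0, 0],
    [2.9, 0, 0],
    [0, 0, 0],
    [0, 0, 3],
    [0, 0, 3],
    [0, 0, 0],
  ],
  angular=[
    [0, 0, 0],
    [0, 0, 0],
    [0, 0, 0],
    [0, 0, 0],
    [0, 0, 0],
    [0, 0, 0],
    [0, 0, 0],
    [0, 0, 0],
    [0, 0, 0],
    [0, 0, 0],
  ],
)

```text
clock: 14.05
position: [0.6169, -0.2344, 0.1039]
ee_rot: [-2.682, -1.626, 0.006]
force: [0.2, 0.2, 0.9]
width: 0.003
gripper_force: 0.0
```

Call:
carry_out(
  claw=[0, 0, 0, 0, 0],
  delta_pos=[
    [0, 0, 0],
    [-0.3, 0, 0],
    [-0.3, 0, 0],
    [-0.3, 0, 0],
    [0, 0, 0],
  ],
  angular=[
    [0, 0, 0],
    [0, 0, 0],
    [0, 0, 0],
    [0, 0, 0],
    [0, 0, 0],
  ],
)

```text
clock: 14.55
position: [0.615, -0.245, 0.1085]
ee_rot: [2.687, 1.626, 0.001]
force: [-1.2, 0.1, 0.0]
width: 0.004
gripper_force: 0.0
```

```bash
python3 -c "
from h import *
rel('c')"
```

```text
clock 14.55 unit xy mm [-0.09 32.6 ] z 0.1085 F xyz [-1.23  0.13  0.01] Fy_unit -0.46 tool x [ 0.464  0.886 -0.   ]
```

Call:
carry_out(
  claw=[0, 0, 0, 0, 0, 0, 0, 0, 0, 0, 0],
  delta_pos=[
    [-0.2, 0, 0],
    [-0.2, 0, 0],
    [-0.2, 0, 0],
    [-0.2, 0, 0],
    [-0.2, 0, 0],
    [-0.2, 0, 0],
    [-0.2, 0, 0],
    [-0.2, 0, 0],
    [-0.1, 0, 0],
    [-0.1, 0, 0],
    [0, 0, 0],
  ],
  angular=[
    [0, 0, 0],
    [0, 0, 0],
    [0, 0, 0],
    [0, 0, 0],
    [0, 0, 0],
    [0, 0, 0],
    [0, 0, 0],
    [0, 0, 0],
    [0, 0, 0],
    [0, 0, 0],
    [0, 0, 0],
  ],
)

```text
clock: 15.65
position: [0.6067, -0.2601, 0.1078]
ee_rot: [2.687, 1.628, 0.0]
force: [1.0, 0.4, 1.1]
width: 0.006
gripper_force: 0.3
```

Call:
carry_out(
  claw=[0, 0, 0, 0],
  delta_pos=[
    [-0.1, 0, 0],
    [-0.1, 0, 0],
    [-0.1, 0, 0],
    [0, 0, 0],
  ],
  angular=[
    [0, 0, 0],
    [0, 0, 0],
    [0, 0, 0],
    [0, 0, 0],
  ],
)

```text
clock: 16.05
position: [0.6052, -0.2629, 0.1077]
ee_rot: [2.687, 1.628, -0.0]
force: [-0.0, 0.7, 0.4]
width: 0.004
gripper_force: 0.4
```

Call:
carry_out(
  claw=[0, 0, 0],
  delta_pos=[
    [-0.1, 0, 0],
    [-0.1, 0, 0],
    [0, 0, 0],
  ],
  angular=[
    [0, 0, 0],
    [0, 0, 0],
    [0, 0, 0],
  ],
)

```text
clock: 16.35
position: [0.6043, -0.2647, 0.1077]
ee_rot: [2.687, 1.628, -0.0]
force: [0.8, 0.1, 0.5]
width: 0.002
gripper_force: 0.4
```

```bash
python3 -c "
from h import *
rel('c')"
```

```text
clock 16.35 unit xy mm [-0.48 10.29] z 0.1077 F xyz [0.79 0.08 0.45] Fy_unit 0.43 tool x [ 0.463  0.886 -0.   ]
```

Call:
carry_out(
  claw=[0, 0, 0],
  delta_pos=[
    [-0.1, 0, 0],
    [-0.1, 0, 0],
    [0, 0, 0],
  ],
  angular=[
    [0, 0, 0],
    [0, 0, 0],
    [0, 0, 0],
  ],
)

```text
clock: 16.65
position: [0.6036, -0.2661, 0.1077]
ee_rot: [-2.687, -1.628, -0.0]
force: [0.8, 0.5, 0.9]
width: 0.007
gripper_force: 0.8
```

Call:
carry_out(
  claw=[0, 0, 0],
  delta_pos=[
    [-0.1, 0, 0],
    [-0.1, 0, 0],
    [0, 0, 0],
  ],
  angular=[
    [0, 0, 0],
    [0, 0, 0],
    [0, 0, 0],
  ],
)

```text
clock: 16.95
position: [0.6032, -0.267, 0.1078]
ee_rot: [-2.686, -1.629, -0.002]
force: [2.5, 2.9, 1.4]
width: 0.004
gripper_force: 2.4
```

```bash
python3 -c "
from h import *
rel('c')"
```

```text
clock 16.95 unit xy mm [-0.37  7.69] z 0.1078 F xyz [2.53 2.86 1.39] Fy_unit 3.7 tool x [0.462 0.887 0.001]
```

Call:
carry_out(
  claw=[0, 0, 0, 0, 0],
  delta_pos=[
    [-0.1, 0, 0],
    [-0.1, 0, 0],
    [0, 0, 0],
    [0, 0, 0],
    [0, 0, 0],
  ],
  angular=[
    [0, 0, 0],
    [0, 0, 0],
    [0, 0, 0],
    [0, 0, 0],
    [0, 0, 0],
  ],
)

```text
clock: 17.45
position: [0.6029, -0.2676, 0.1077]
ee_rot: [-2.684, -1.63, -0.004]
force: [4.7, 7.2, 0.6]
width: 0.007
gripper_force: 3.9
```

Call:
carry_out(
  claw=[0, 0, 0, 0, 0],
  delta_pos=[
    [0, 0, 0],
    [0, 0, 0],
    [0, 0, 0],
    [0, 0, 0],
    [0, 0, 0],
  ],
  angular=[
    [0, 0, 0],
    [0, 0, 0],
    [0, 0, 0],
    [0, 0, 0],
    [0, 0, 0],
  ],
)

```text
clock: 17.95
position: [0.6029, -0.2676, 0.1077]
ee_rot: [-2.684, -1.63, -0.004]
force: [5.0, 5.8, 2.0]
width: 0.005
gripper_force: 3.9
```

```bash
python3 -c "
from h import *
rel('c')"
```

```text
clock 17.95 unit xy mm [-0.37  7.02] z 0.1077 F xyz [4.98 5.85 1.97] Fy_unit 7.49 tool x [0.461 0.887 0.003]
```

c has been pressed both ways with about 7.5 N and now leans to blue. I retreat and go to the red collar.

```bash
python3 - <<'E'
from h import *
s,p,r=st(); c,t=U['c']; m=target_rot(t+np.pi/2)
start=p+m.as_matrix()[:,0]*.013; start[2]=.188; print((m.inv().apply(np.array([.478,-.1335,.10])-start)*100).round(2))
E
```

```text
[  4.83 -17.27   8.8 ]
```

Call:
carry_out(
  claw=[0, 0, 0, 0, 0, 9, 9, 9, 9, 9, 9, 9, 9, 9],
  delta_pos=[
    [0.5, 0, 0],
    [1, 0, 0],
    [0, 0, -3],
    [0, 0, -3],
    [0, 0, -2],
    [0.97, -3.45, 0],
    [0.97, -3.45, 0],
    [0.97, -3.45, 0],
    [0.97, -3.45, 0],
    [0.97, -3.45, 0],
    [0, 0, 4.4],
    [0, 0, 4.4],
    [0, 0, 0],
    [0, 0, 0],
  ],
  angular=[
    [0, 0, 0],
    [0, 0, 0],
    [0, 0, 0],
    [0, 0, 0],
    [0, 0, 0],
    [0, 0, 0],
    [0, 0, 0],
    [0, 0, 0],
    [0, 0, 0],
    [0, 0, 0],
    [0, 0, 0],
    [0, 0, 0],
    [0, 0, 0],
    [0, 0, 0],
  ],
)

```text
clock: 19.35
position: [0.4776, -0.1341, 0.1001]
ee_rot: [-2.687, -1.627, 0.003]
force: [0.6, -0.8, 0.3]
width: 0.74
gripper_force: 0.0
```

```bash
python3 - <<'E'
from h import *
np.set_printoptions(precision=4,suppress=True)
p=arm.get_image("wrist"); save(p,"w2.png")
def red(p):
    hsv=cv2.cvtColor(p["frame"],cv2.COLOR_RGB2HSV).astype(int)
    m=(((hsv[...,0]<7)|(hsv[...,0]>173))&(hsv[...,1]>130)&(hsv[...,2]>60)).astype(np.uint8)
    n,l,s,_=cv2.connectedComponentsWithStats(m); i=1+np.argmax(s[1:,4]); print(s[i]); c=max(cv2.findContours((l==i).astype(np.uint8),0,2)[0],key=len); return c
c=red(p); h=cv2.convexHull(c)[:,0]
W=np.array([atz(p,((u+.5)/560,(v+.5)/420),.007)[:2] for u,v in h]); print(W.min(0),W.max(0),(W.min(0)+W.max(0))/2)
(cx,cy),rad=cv2.minEnclosingCircle((W*1000).astype(np.float32)); print(cx,cy,rad)
for r in arm.place_of("tag",p)[:2]: print(r["conf"],atz(p,r["centre"],0))
plan([.478,-.1335,.10])
p=arm.get_image("side")
for n in("tip_a","seat_a"):
  for r in arm.place_of(n,p)[:4]: print(n,r["conf"],atz(p,r["centre"],.139 if n[0]=='t' else .085))
print(loc('c',(0,-.0125)),loc('c',(0,-.006)))
E
```

```text
[ 251  190   56   56 1632]
[ 0.4554 -0.1581] [ 0.5012 -0.1113] [ 0.4783 -0.1347]
478.7409362792969 -134.7600860595703 23.75333595275879
0.8 [ 0.4809 -0.1335  0.    ]
clock 19.45 pos [ 0.4793 -0.1345  0.1014] F [0.62 0.01 0.12] delta cm (tool) [ 0.02 -0.16  0.14]
tip_a 0.89 [ 0.5956 -0.2898  0.139 ]
tip_a 0.69 [0.5886 0.2487 0.139 ]
tip_a 0.54 [ 0.6563 -0.0009  0.139 ]
tip_a 0.23 [ 0.4299 -0.2038  0.139 ]
seat_a 0.83 [ 0.6527 -0.0065  0.085 ]
seat_a 0.72 [0.5867 0.2464 0.085 ]
seat_a 0.56 [ 0.6001 -0.2773  0.085 ]
[ 0.5942 -0.2851] [ 0.5972 -0.2793]
```

View pics/w2.png

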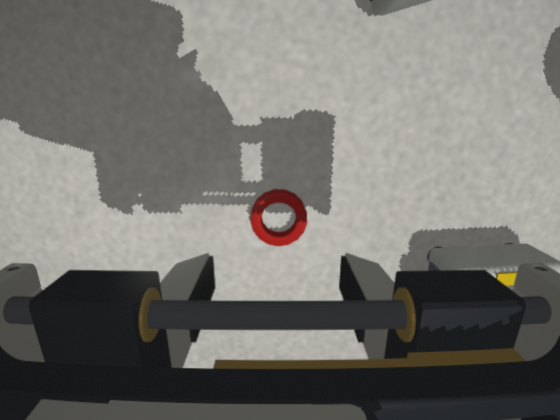

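The ring is at (279,217), centred between the fingers (column 277). I descend.

Call:
carry_out(
  claw=[9, 9, 9, 9, 9],
  delta_pos=[
    [0, 0, 3],
    [0, 0, 3],
    [0, 0, 2.5],
    [0, 0, 0.8],
    [0, 0, 0],
  ],
  angular=[
    [0, 0, 0],
    [0, 0, 0],
    [0, 0, 0],
    [0, 0, 0],
    [0, 0, 0],
  ],
)

```text
clock: 20.1
position: [0.478, -0.1337, 0.0066]
ee_rot: [-2.686, -1.628, 0.001]
force: [0.2, -0.1, 0.0]
width: 0.976
gripper_force: 0.0
```

Call:
carry_out(
  claw=[9, 9],
  delta_pos=[
    [0, 0, 0],
    [0, 0, 0],
  ],
  angular=[
    [0, 0, 0],
    [0, 0, 0],
  ],
)

```text
clock: 20.3
position: [0.4791, -0.1338, 0.008]
ee_rot: [2.686, 1.628, 0.003]
force: [0.5, 0.2, 0.5]
width: 0.983
gripper_force: 0.0
```

Call:
carry_out(
  claw=[9, 9, 4, 4, 4, 4, 4, 4, 4, 4, 4],
  delta_pos=[
    [-0.1, 0, 0.4],
    [0, 0, 0],
    [0, 0, 0],
    [0, 0, 0],
    [0, 0, 0],
    [0, 0, 0],
    [0, 0, 0],
    [0, 0, 0],
    [0, 0, 0],
    [0, 0, 0],
    [0, 0, 0],
  ],
  angular=[
    [0, 0, 0],
    [0, 0, 0],
    [0, 0, 0],
    [0, 0, 0],
    [0, 0, 0],
    [0, 0, 0],
    [0, 0, 0],
    [0, 0, 0],
    [0, 0, 0],
    [0, 0, 0],
    [0, 0, 0],
  ],
  force=15,
)

```text
clock: 21.4
position: [0.4777, -0.1345, 0.0027]
ee_rot: [2.687, 1.628, 0.0]
force: [-0.3, -0.4, -0.3]
width: 0.5
gripper_force: 15.0
```

Call:
carry_out(
  claw=[4, 4, 4, 4],
  delta_pos=[
    [0, 0, 0],
    [0, 0, -2],
    [0, 0, -3],
    [0, 0, 0],
  ],
  angular=[
    [0, 0, 0],
    [0, 0, 0],
    [0, 0, 0],
    [0, 0, 0],
  ],
)

```text
clock: 21.8
position: [0.4794, -0.1351, 0.0553]
ee_rot: [2.685, 1.626, 0.005]
force: [0.4, -0.3, -0.1]
width: 0.498
gripper_force: 15.0
```

```bash
python3 - <<'E'
from h import *
p=arm.get_image("wrist"); save(p,"w3.png"); rel('c')
U['c']=(U['c'][0]+0,U['c'][1])
L=.115; c,t=U['c']; ey=np.array([-np.sin(t),np.cos(t),0]); ax=-np.sin(L)*ey+np.array([0,0,np.cos(L)])
piv=np.array([*c,.035])-.0004*ey
Rt=target_rot(t+np.pi/2); 
# tilt so tool z = -ax
Rt2=R.from_rotvec(np.cross([0,0,1],ax)/np.sin(L)*L)*Rt
print("toolz",Rt2.as_matrix()[:,2],-ax)
s,q,r=st(); print("turn",(r.inv()*Rt2).as_rotvec().round(3))
pre=piv+ax*(.105+.035); seat=piv+ax*(.05+.004)
print("pre",pre,"seat",seat,"tip",piv+ax*.105)
up=q.copy(); up[2]=.2
print("delta to pre above (current tool axes)",(r.inv().apply(pre-q)*100).round(2))
E
```

```text
clock 21.85 unit xy mm [-171.87   67.65] z 0.054 F xyz [ 0.61 -0.14 -1.52] Fy_unit 0.16 tool x [0.463 0.887 0.001]
toolz [ 0.05298412  0.10178156 -0.99339478] [ 0.05298412  0.10178156 -0.99339478]
turn [ 0.003  0.114 -0.001]
pre [ 0.59239752 -0.28860422  0.17407527] seat [ 0.59695416 -0.27985101  0.08864332] tip [ 0.59425197 -0.28504187  0.13930645]
delta to pre above (current tool axes) [ -8.38  17.23 -11.97]
```

View pics/w3.png

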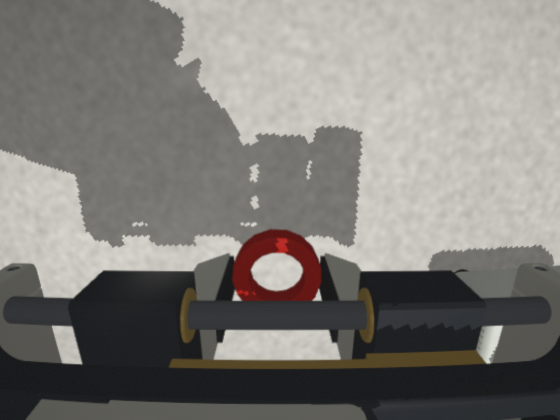

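The ring is held squarely, with hole centred at (277,270). I carry it over the spindle and tilt to match the lean.

Call:
carry_out(
  claw=[4, 4, 4, 4, 4, 4, 4, 4, 4, 4, 4, 4, 4, 4],
  delta_pos=[
    [0, 0, -3],
    [0, 0, -3],
    [0, 0, -3],
    [0, 0, -3],
    [-1.4, 2.87, 0],
    [-1.4, 2.87, 0],
    [-1.4, 2.87, 0],
    [-1.4, 2.87, 0],
    [-1.4, 2.87, 0],
    [-1.4, 2.87, 0],
    [0, 0, 0],
    [0, 0, 0],
    [0, 0, 0],
    [0, 0, 0],
  ],
  angular=[
    [0, 0, 0],
    [0, 0, 0],
    [0, 0, 0],
    [0, 0, 0],
    [0, 0, 0],
    [0, 0, 0],
    [0, 0, 0],
    [0, 0, 0],
    [0, 0, 0],
    [0, 0, 0],
    [0, 0.057, 0],
    [0, 0.057, 0],
    [0, 0, 0],
    [0, 0, 0],
  ],
)

```text
clock: 23.25
position: [0.591, -0.2887, 0.1718]
ee_rot: [-2.633, -1.594, -0.148]
force: [0.5, -0.4, -1.2]
width: 0.498
gripper_force: 15.0
```

```bash
cat >> h.py <<'E'
L=.115; _c,_t=U['c']; ey=np.array([-np.sin(_t),np.cos(_t),0]); ax=-np.sin(L)*ey+np.array([0,0,np.cos(L)])
piv=np.array([*_c,.035])-.0004*ey
E
python3 - <<'E'
from h import *
np.set_printoptions(precision=4,suppress=True)
s,q,r=st(); pre=piv+ax*.14; print(q,r.as_matrix()[:,2],-ax,"delta to pre",(r.inv().apply(pre-q)*100).round(2))
ims=[]
rays=[]
for n in("top","side"):
    p=arm.get_image(n); u=proj(p,[*piv[:2],.11])[0].astype(int); print(n,u)
    f=p["frame"].copy(); 
    hsv=cv2.cvtColor(f,cv2.COLOR_RGB2HSV).astype(int)
    for X in (piv+ax*.105,piv+ax*.05,q): print(proj(p,X)[0])
    y,x=np.nonzero((((hsv[...,0]<7)|(hsv[...,0]>173))&(hsv[...,1]>130)&(hsv[...,2]>50))); k=np.hypot(x-u[0],y-u[1])<50
    print('red',k.sum(), (x[k].mean(),y[k].mean()) if k.any() else None, 'exp',proj(p,q+ax*.004)[0])
    ims.append(cv2.resize(f[u[1]-60:u[1]+40,u[0]-50:u[0]+50],(400,400),interpolation=cv2.INTER_CUBIC))
cv2.imwrite("pics/pre.png",np.hstack(ims)[:,:,::-1])
E
```

```text
[ 0.591  -0.2887  0.1718] [ 0.0512  0.1007 -0.9936] [ 0.053   0.1018 -0.9934] delta to pre [ 0.1   0.12 -0.22]
top [393 210]
[400.4936 211.531 ]
[393.4236 212.1781]
[405.1401 211.7585]
red 56 (np.float64(400.14285714285717), np.float64(207.76785714285714)) exp [405.7068 211.7088]
side [359 293]
[363.3674 290.5687]
[358.9859 301.7848]
[365.6895 283.9645]
red 82 (np.float64(369.0121951219512), np.float64(285.9268292682927)) exp [366.0394 283.0672]
```

View pics/pre.png

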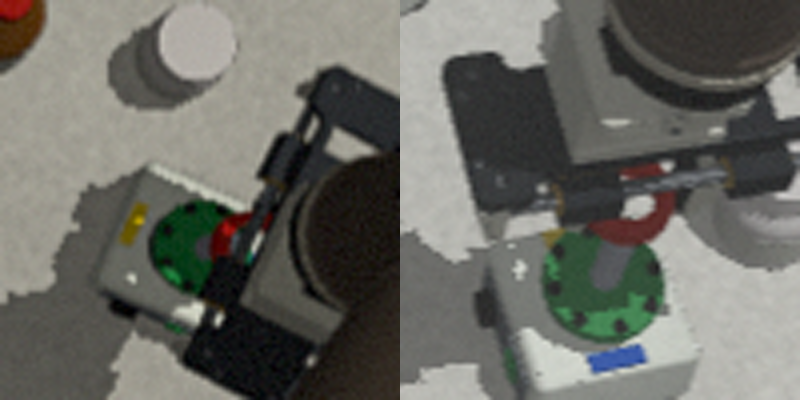

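The ring is above the leaning rod: in the side crop the rod runs into the red ring near (610,240). I check the lateral alignment with the wrist camera.

```bash
python3 - <<'E'
from h import *
p=arm.get_image("wrist"); f=p["frame"].copy()
for X in (piv+ax*.105,piv+ax*.05): 
    u=proj(p,X)[0]; print(u); cv2.drawMarker(f,tuple(u.astype(int)),(255,0,255),0,12)
s,q,r=st(); u=proj(p,q-ax*.003)[0]; print('ring',u); cv2.drawMarker(f,tuple(u.astype(int)),(0,255,255),0,12)
plan(piv+ax*.14)
save({"frame":f},"w4.png")
E
```

```text
[279.2554616  247.93909983]
[278.7150948  220.86316919]
ring [277.85645804 268.30521126]
clock 23.4 pos [ 0.592  -0.2873  0.1724] F [-0.18  0.08 -0.04] delta cm (tool) [-0.08  0.1  -0.18]
```

View pics/w4.png

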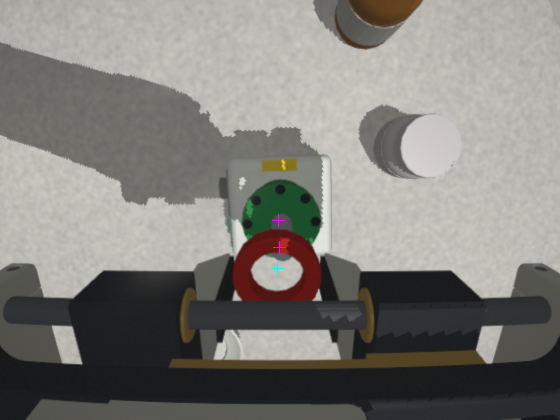

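The rod and disc lie at about column 282, against my predicted 279. So I shift about 3 mm to tool +y, then descend along the axis.

Call:
carry_out(
  claw=[4, 4, 4, 4, 4, 4],
  delta_pos=[
    [-0.1, 0.35, 0],
    [0, 0, 0],
    [0, 0, 1.5],
    [0, 0, 1.5],
    [0, 0, 1],
    [0, 0, 0],
  ],
  angular=[
    [0, 0, 0],
    [0, 0, 0],
    [0, 0, 0],
    [0, 0, 0],
    [0, 0, 0],
    [0, 0, 0],
  ],
)

```text
clock: 24.0
position: [0.5951, -0.2858, 0.1302]
ee_rot: [-2.63, -1.594, -0.147]
force: [-0.4, 0.1, -1.0]
width: 0.497
gripper_force: 15.0
```

```bash
python3 - <<'E'
from h import *
p=arm.get_image("wrist"); s,q,r=st(); f=p["frame"].copy()
X=piv+.0025*np.array([np.cos(_t),np.sin(_t),0])
print("axial",(q-X)@ax,"err tool cm",(r.inv().apply(X+ax*((q-X)@ax)-q)*100).round(2)); plan(X+ax*.056)
print(s["gripper_force"],s["width"]); save({"frame":cv2.resize(f[150:330,180:380],(800,600)[:2])},"w5.png")
E
```

```text
Traceback (most recent call last):
NameError: name '_t' is not defined. Did you mean: 'st'?
```

```bash
python3 - <<'E'
from h import *
t=U['c'][1]
p=arm.get_image("wrist"); s,q,r=st(); f=p["frame"].copy()
X=piv+.0025*np.array([np.cos(t),np.sin(t),0])
print("axial",(q-X)@ax,"err tool cm",(r.inv().apply(X+ax*((q-X)@ax)-q)*100).round(2)); plan(X+ax*.056)
print(s["gripper_force"],s["width"]); save({"frame":cv2.resize(f[150:330,160:400],(800,600))},"w5.png")
E
```

```text
axial 0.09820813300857867 err tool cm [ 0.18  0.01 -0.  ]
clock 24.1 pos [ 0.596  -0.287   0.1324] F [ 1.1   0.01 -0.71] delta cm (tool) [0.18 0.01 4.22]
14.999980239663273 0.4979161189103613
```

View pics/w5.png

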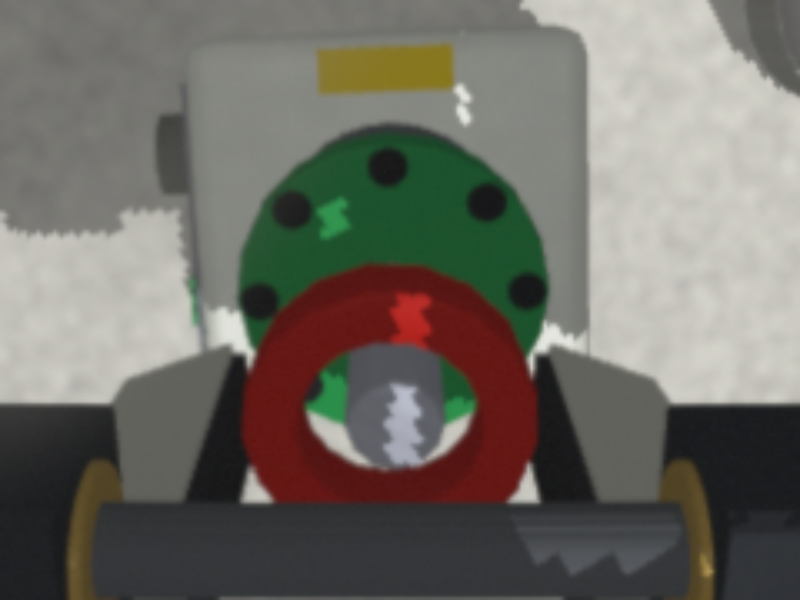

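The rod is inside the ring, centred sideways. I check the fore-aft offset by ray intersection.

```bash
python3 - <<'E'
from h import *
t=U['c'][1]; p=arm.get_image("wrist"); s,q,r=st()
X=piv+.0025*np.array([np.cos(t),np.sin(t),0]); M=r.as_matrix()
def hit(px,P):
    o,d=ray(p,(px[0]/560,px[1]/420)); return o+d*((P-o)@M[:,2])/(d@M[:,2])
tip=hit((278.5,278.1),X+ax*.105); ring=hit((277,272.1),q-M[:,2]*.0113)
print("tip rel tcp in tool mm",r.inv().apply(tip-q)*1000,"ring rel tcp",r.inv().apply(ring-q)*1000,"model tip",r.inv().apply(X+ax*.105-q)*1000)
E
```

```text
tip rel tcp in tool mm [-0.47733572 -0.03806696 -6.18097103] ring rel tcp [  5.59926953  -0.81626049 -11.3       ] model tip [ 1.86296145 -0.36750554 -6.18097103]
```

```bash
python3 - <<'E'
from h import *
p=arm.get_image("wrist"); s,q,r=st(); M=r.as_matrix()
hsv=cv2.cvtColor(p["frame"],cv2.COLOR_RGB2HSV).astype(int)
red=(((hsv[...,0]<9)|(hsv[...,0]>171))&(hsv[...,1]>120)&(hsv[...,2]>40)); red[298:]=0; red[:215]=0; red[:,:225]=0; red[:,330:]=0
print(red.sum())
a=np.linspace(0,2*np.pi,90)
def circ(rad,dx,dy,h): return proj(p,q+np.c_[rad*np.cos(a)+dx,rad*np.sin(a)+dy,0*a-h]@M.T)
def fill(pts):
    m=np.zeros((420,560),np.uint8); cv2.fillPoly(m,[np.round(pts).astype(np.int32).reshape(-1,1,2)],1); return m>0
best=[]
for h in(-.0047,-.0037,-.0027,-.0017,-.0007,.001):
  for dx in np.arange(-.004,.0085,.0005):
   for dy in(-.001,0,.001):
    o=fill(cv2.convexHull(np.r_[circ(.023,dx,dy,h),circ(.023,dx,dy,h+.014)].astype(np.float32))[:,0])
    m=o&~(fill(circ(.014,dx,dy,h))&fill(circ(.014,dx,dy,h+.014))); m[298:]=0
    best.append(((m&red).sum()/(m|red).sum(),h,round(dx,4),dy))
for b in sorted(best)[::-1][:6]: print(b)
print("axial",(q-piv)@ax)
for dx in(-.002,0,.002): 
    d=(r.inv().apply(piv+.0025*np.array([np.cos(U['c'][1]),np.sin(U['c'][1]),0])+ax*.105-q)); c=circ(.008,d[0]+dx,d[1],-d[2]); print(dx,"tip rows",c.min(0),c.max(0))
E
```

```text
3534
(np.float64(0.9052144875417416), -0.0047, np.float64(-0.0005), -0.001)
(np.float64(0.9012664771258723), -0.0047, np.float64(-0.001), -0.001)
(np.float64(0.8992089818831335), -0.0037, np.float64(0.0), -0.001)
(np.float64(0.8973237261966032), -0.0037, np.float64(-0.0005), -0.001)
(np.float64(0.8915845337376801), -0.0047, np.float64(0.0), -0.001)
(np.float64(0.8866784185343742), -0.0027, np.float64(0.0005), -0.001)
axial 0.09914094717009043
-0.002 tip rows [261.73449689 262.8243447 ] [292.52323412 290.3601932 ]
0 tip rows [261.6736137  259.25701585] [292.58034063 287.01258458]
0.002 tip rows [261.61252877 255.66158919] [292.63760586 283.63801304]
```

The ring centre lies at the TCP and the tip is within about 1–2 mm of it. No correction is needed, so I descend.

Call:
carry_out(
  claw=[4, 4, 4, 4, 4, 4],
  delta_pos=[
    [0, 0, 1],
    [0, 0, 1],
    [0, 0, 1],
    [0, 0, 0.7],
    [0, 0, 0],
    [0, 0, 0],
  ],
  angular=[
    [0, 0, 0],
    [0, 0, 0],
    [0, 0, 0],
    [0, 0, 0],
    [0, 0, 0],
    [0, 0, 0],
  ],
)

```text
clock: 24.8
position: [0.5981, -0.2834, 0.0959]
ee_rot: [-2.633, -1.596, -0.15]
force: [0.1, 0.4, 0.4]
width: 0.497
gripper_force: 15.0
```

Call:
carry_out(
  claw=[4, 4, 4, 4],
  delta_pos=[
    [0, 0, 0.1],
    [0, 0, 0.1],
    [0, 0, 0.1],
    [0, 0, 0],
  ],
  angular=[
    [0, 0, 0],
    [0, 0, 0],
    [0, 0, 0],
    [0, 0, 0],
  ],
)

```text
clock: 25.2
position: [0.5983, -0.283, 0.0932]
ee_rot: [-2.633, -1.596, -0.15]
force: [0.2, -0.4, -0.2]
width: 0.493
gripper_force: 15.0
```

```bash
python3 - <<'E'
from h import *
s,q,r=st(); print("axial",(q-piv)@ax,"F axial",np.array(s["force"])@ax); rel('c')
E
```

```text
axial 0.0587421749953649 F axial -0.14725262998973718
clock 25.2 unit xy mm [ 2.67 -8.78] z 0.0932 F xyz [ 0.15 -0.44 -0.19] Fy_unit -0.32 tool x [0.46  0.881 0.114]
```

Call:
carry_out(
  claw=[4, 4, 4, 4, 4],
  delta_pos=[
    [0, 0, 0.1],
    [0, 0, 0.1],
    [0, 0, 0.1],
    [0, 0, 0.1],
    [0, 0, 0],
  ],
  angular=[
    [0, 0, 0],
    [0, 0, 0],
    [0, 0, 0],
    [0, 0, 0],
    [0, 0, 0],
  ],
)

```text
clock: 25.7
position: [0.5984, -0.2826, 0.089]
ee_rot: [-2.633, -1.596, -0.15]
force: [0.1, 0.7, -1.0]
width: 0.499
gripper_force: 15.0
```

Call:
carry_out(
  claw=[4, 4, 4],
  delta_pos=[
    [0, 0, 0.1],
    [0, 0, 0.05],
    [0, 0, 0],
  ],
  angular=[
    [0, 0, 0],
    [0, 0, 0],
    [0, 0, 0],
  ],
)

```text
clock: 26.0
position: [0.5986, -0.2825, 0.0876]
ee_rot: [-2.633, -1.596, -0.15]
force: [-0.9, -0.0, -0.4]
width: 0.504
gripper_force: 15.0
```

```bash
python3 - <<'E'
from h import *
s,q,r=st(); print("axial",(q-piv)@ax,"F axial",np.array(s["force"])@ax); rel('c')
E
```

```text
axial 0.05312806329947138 F axial -0.3581541988899043
clock 26.0 unit xy mm [ 2.66 -8.18] z 0.0876 F xyz [-0.93 -0.04 -0.41] Fy_unit -0.47 tool x [0.46  0.881 0.114]
```

Call:
carry_out(
  claw=[4, 4, 4],
  delta_pos=[
    [0, 0, 0.05],
    [0, 0, 0.05],
    [0, 0, 0],
  ],
  angular=[
    [0, 0, 0],
    [0, 0, 0],
    [0, 0, 0],
  ],
)

```text
clock: 26.3
position: [0.5986, -0.2825, 0.0872]
ee_rot: [-2.633, -1.596, -0.151]
force: [-0.9, 0.6, 5.1]
width: 0.497
gripper_force: 15.0
```

Call:
carry_out(
  claw=[4, 4],
  delta_pos=[
    [0, 0, 0.05],
    [0, 0, 0],
  ],
  angular=[
    [0, 0, 0],
    [0, 0, 0],
  ],
)

```text
clock: 26.5
position: [0.5987, -0.2825, 0.0871]
ee_rot: [-2.633, -1.596, -0.151]
force: [-3.7, 1.0, 9.2]
width: 0.495
gripper_force: 15.0
```

The ring is on the disc. I ease off, open, and withdraw along the axis.

Call:
carry_out(
  claw=[4, 4, 8.5, 8.5, 8.5, 8.5, 8.5, 8.5, 8.5, 8.5, 8.5, 8.5, 8.5, 8.5, 8.5],
  delta_pos=[
    [0, 0, -0.1],
    [0, 0, 0],
    [0, 0, 0],
    [0, 0, 0],
    [0, 0, 0],
    [0, 0, 0],
    [0, 0, 0],
    [0, 0, 0],
    [0, 0, -1],
    [0, 0, -2],
    [0, 0, -3],
    [0, 0, -3],
    [0, 0, -3],
    [0, 0, -2],
    [0, 0, 0],
  ],
  angular=[
    [0, 0, 0],
    [0, 0, 0],
    [0, 0, 0],
    [0, 0, 0],
    [0, 0, 0],
    [0, 0, 0],
    [0, 0, 0],
    [0, 0, 0],
    [0, 0, 0],
    [0, 0, 0],
    [0, 0, 0],
    [0, 0, 0],
    [0, 0, 0],
    [0, 0, 0],
    [0, 0, 0],
  ],
)

```text
clock: 28.0
position: [0.5922, -0.2985, 0.2305]
ee_rot: [-2.638, -1.597, -0.155]
force: [-0.2, 0.3, -0.1]
width: 0.923
gripper_force: 0.0
```

```bash
python3 - <<'E'
from h import *
rel('c'); p=arm.get_image("wrist"); w=p["frame"]; q=arm.get_image("side")
u=proj(q,piv+[0,0,.05])[0].astype(int); 
cv2.imwrite("pics/fin.png",np.hstack([cv2.resize(w[100:340,160:400],(400,400)),cv2.resize(q["frame"][u[1]-40:u[1]+40,u[0]-40:u[0]+40],(400,400))])[:,:,::-1])
t=arm.get_image("top")
for n in("spacer","amber_small","amber_tall","beaker","dish","jar","tag"): 
    for r in arm.place_of(n,t)[:1]: print(n,r["conf"],atz(t,r["centre"],0))
E
```

```text
clock 28.0 unit xy mm [  4.36 -25.3 ] z 0.2305 F xyz [-0.2   0.27 -0.08] Fy_unit 0.15 tool x [0.46  0.881 0.114]
spacer 0.6 [0.75462163 0.20923878 0.        ]
amber_small 0.81 [0.76487315 0.06344705 0.        ]
amber_tall 0.58 [ 0.76127759 -0.15579696  0.        ]
beaker 0.71 [0.43087141 0.4071194  0.        ]
dish 0.57 [ 0.44721354 -0.37765844  0.        ]
jar 0.63 [ 0.73602073 -0.27831489  0.        ]
tag 0.57 [ 0.60867767 -0.2974674   0.        ]
```

View pics/fin.png

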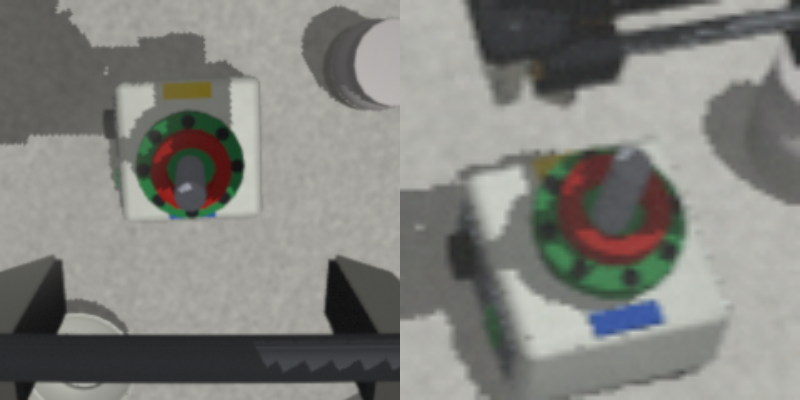

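The ring lies flat on the disc around the rod. I check the remaining lean numerically.

```bash
python3 - <<'E'
from h import *
p=arm.get_image("wrist"); t=U['c'][1]; X=piv+.0025*np.array([np.cos(t),np.sin(t),0])
for l in(0,-.05,-.08,-.115): 
    a=np.sin(l)*ey+np.array([0,0,np.cos(l)]); print(l,[((proj(p,X+a*h)[0]-[160,100])/.6).round(1) for h in(.105,.05)])
E
```

```text
0 [array([195.6, 173. ]), array([195.4, 158.6])]
-0.05 [array([195.7, 184. ]), array([195.4, 162.9])]
-0.08 [array([195.7, 190.5]), array([195.4, 165.5])]
-0.115 [array([195.7, 197.9]), array([195.4, 168.5])]
```

```bash
python3 -c "
from cell import arm
print(arm.sign_off())"
```

```text
the job is handed in; nothing more can be done
None
```

The right unit (c) was the worn one: I pressed it with about 7.5 N to its yellow stop and then its blue stop, left it leaning to blue, put the red collar flat on its green disc, let go, and handed the job in at about 28 s.

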